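# Stow the keeper bar and flip the hook-parts bin open

### The job

Open the orange-lidded parts bin for the hook inspection. Lift the yellow keeper bar straight up and level out of its two U brackets and, keeping it level, lay it down gently in the open half of the blue storage rack's channel with the bar's end tab towards the robot and let go of it; then take it again and slide it under the hood, fully home against the end stop. Last, swing the lid up past its balance point so that it stays wide open on its own, and do not disturb the other things lying on the shelf.

Things in the scene. Friction and masses are not known exactly. Their poses are not given: they have to be found in the camera images.
- bin: Grey steel parts bin, fixed, 150 (x) x 220 (y) x 100 mm high, with the orange lid. Origin under its centre, z up, x points from the handle side to the hinge side. Two dark steel U brackets outside its walls at y = -122 and +122 mm, each 12 mm thick in y: slot 30 mm wide in x, centred on x = 0, floor at z = 108 mm, tops at z = 138 mm.
- lid (a joint): Hinge of the orange steel lid (0.4 to 0.7 kg with its handle), in rad: 0 shut, grows as it opens, stop at 1.95. No catch or spring: it falls shut below about 1.55 and falls open to the stop beyond that; hinge friction is very small.
- lid_hinge (a point): Point on the lid's hinge axis, at mid width: at bin x = +75 mm, z = 100 mm. Axis along the bin's y. The lid turns about it so that the handle goes up and over towards the bin's +x.
- lid_handle (a point): Middle of the lid's handle: round steel rod 12 mm thick, 104 mm long along the bin's y; shut, it is 194 mm in front (bin -x) of the hinge axis and 3 mm above it (bin x = -119, z = 103 mm). It stands free before the lid's edge on two 8 mm posts at its ends, with a 34 mm gap to the lid's edge for a finger and nothing below it.
- bar: Loose yellow keeper bar, 300 x 20 x 20 mm, 0.35 to 0.7 kg, in the brackets across the lid. Origin: centre of its underside; x along its length, z up. Two upright steel tabs on top, 20 to 56 mm above the underside: centre tab at x = 0, 46 mm long (x), 10 mm thick (y); end tab at x = -141 mm, 10 mm thick (x), 26 mm wide (y). It starts with the end tab on the bin's +y side.
- bar_tail (a point): Middle of the lower edge of the bar's end that carries the end tab (bar x = -150 mm).
- bar_nose (a point): Middle of the lower edge of the bar's plain end (bar x = +150 mm).
- rack: Fixed storage rack, blue on a dark base, 520 (x) x 90 (y) mm, left or right of the bin. Origin at its underside, 255 mm from its near end; x points along the channel away from the robot, z up. Channel floor at z = 12 mm, 28 mm wide between rails 29 mm high whose lips flare to about 50 mm. Open above from x = -250 to 70 mm, hooded beyond. A good place to lay the bar: bar origin at rack x = -100 mm.
- rack_mouth (a point): Middle of the channel floor at the hood's mouth (rack x = 70, z = 12 mm). The hood runs from here to the end stop at rack x = 255 mm: 76 mm clear width, 84 outside, roof from z = 90 to 94 mm. The bar with its tabs passes under it; a gripper holding the centre tab does not. Home: plain end touching the stop, bar origin at rack x = +105 mm.
- hook_block: Bystander, fixed: green inspection block with a forged hook held on it, 340 x 100 x 70 mm high, on the other side of the bin from the rack. Origin under its centre.
- latch_arm: Bystander, loose: dark forged steel latch arm lying flat, 170 x 44 x 24 mm; origin under its middle
- washers: Bystander, loose: stack of copper washers, 44 mm across, 24 mm high; origin under its centre
- grommet: Bystander, loose: black rubber ring, 48 mm across, 16 mm high; origin under its centre
- scale_hook: Bystander, loose: steel spring scale hook lying flat, about 165 mm long, 14 mm high; origin near its middle
- marker_paint: Bystander, loose: small upright can, 52 mm across, 75 mm high; origin under its centre
- shackle_pin: Bystander, loose: steel pin with a head lying flat, 66 mm long, 20 mm high; origin under its shank

How it is judged:
By the outcome, as a careful person would: the job done as asked, in the order asked, and still so for the second after the job is handed in, with the robot touching nothing.
It also fails if it takes over 72 s, if anything falls off the work surface, if the arm or the gripper's body presses on something with over 40 N, if the wrist force passes 120 N, or if a joint passes its speed limit or range.

### The arm

A 7-joint arm with a two-finger parallel gripper is mounted at the origin on the work surface. World frame = base frame: x ahead of the robot, y to its left, z up, the work surface at z = 0. Lengths are in m, angles in rad, forces in N, time in s.
With the tool pointing down it reaches from about 0.425 to 0.825 m from the base axis. Payload 3.6 kg.
Tool frame: the origin (TCP) lies on the mounting face of the last link; the fingertips stand 186 mm ahead of it and the grasp point (between the pads) lies 167 mm ahead of it; z points along the fingers, x is the direction in which the jaws open and shut, and the axes are right-handed (so a half turn about z gives the same grasp; the last joint's range is limited). The gripper opens to 93 mm and grips with 3 to 60 N. Pads are 15 mm wide; open, the fingers measure 128 mm over their backs; the gripper's body (75 mm by 188 mm) begins 65 mm behind the grasp point.
Start: joints at [1.319, 0.615, -0.013, 1.423, 0.008, 1.103, -0.04], TCP at [0.146, -0.633, 0.405] pointing down, gripper open.
Joint ranges: [-3.12, 3.12], [-0.3, 2.06], [-1.34, 1.32], [0.26, 2.42], [-1.36, 4.5], [0.01, 1.98], [-2.84, 2.84]. Speed limits (rad/s): [2.79, 2.79, 3.14, 3.14, 3.14, 3.14, 3.14].

### API

Orientations are given as a 3x3 rotation matrix whose columns are the frame's x, y, z axes.
In Python, from station import r, fingers, solver, optics, order, spotter, telemetry gives the robot as it stands. Calls block until the motion is done:
- r.reach(position, orientation): joint-space move of the TCP to a pose.
- r.move_straight(position, attitude=None, velocity=0.15, guard=None): straight line of the TCP; attitude=None keeps the orientation; velocity is the mean speed in m/s. With guard (N) it stops when the force on the tool has changed by that much, and returns True; else False.
- r.set_joints(angles): joint-space move.
- fingers.move_gripper(opening): finger opening in m; the grip force is fixed at half the most; returns when the fingers have stopped.
- r.dwell(seconds).
- solver.ik(position, orientation): joint angles nearest the present ones, or None.
- optics.capture(name): name is "scene" or "top"; returns the picture (480x640x3 uint8, red, green, blue); there is no depth.
- optics.calibration(name): a dict with "mtx" (3x3 intrinsics, pixels), "extrinsics" (4x4, takes a point from world to camera coordinates). Camera axes: x right, y down, z forward; pixel columns grow to the right and rows downward; lengths in m; the calibration is good to about 2 mm. A picture is of the moment at which its call begins. calibration takes no time and is no camera call.
A pose or a line that the arm cannot do raises r.IKError and nothing moves.
- order.finish_job(): hands the job in, once; it reports no verdict.
Trained networks look in the newest picture that a camera, given by its name, has taken for a name from the list of things; names that differ only in an ending like _2 or _b are one class to them, and where a whole thing is asked for, a point or a joint stands for the part that bears it (a point fixed in the world has none). Each returns a list of dicts, best first, with "conf" (0 to 1); they miss things now and then, are a little off and sometimes report something else, mostly with a low value. They report only what shows in the picture. A call takes as long as a camera call.
- spotter.trace(camera, label): "pixels" (480x640 bool, what is visible of it) and "extent" ([centre column, centre row, width, height] in pixels, round what is visible of it).
- spotter.spot_point(camera, label): "xy" ([column, row] in pixels: a listed point, or the origin of a listed thing).
Readings, each from a call of its own:
- telemetry.read_time_s(): time.
- telemetry.read_joint_positions(): joint angles.
- telemetry.read_dq(): joint speeds.
- telemetry.read_tau(): joint torques, N m.
- telemetry.read_tcp_pos(): TCP position.
- telemetry.read_tcp_rot(): TCP orientation.
- telemetry.read_wrist_force(): force on the tool from outside, world axes, zero at the start.
- telemetry.read_torque(): the same for the moment, N m.
- telemetry.read_finger_gap(): finger opening in m.
Only numpy, scipy, OpenCV 4.12 (cv2) and the standard library are available. Lean on these libraries where they do the work, as an engineer would, in place of code of your own. Each camera call takes 0.05 s, during which the arm holds its last target. There are 200 camera calls.

## Working session

There is one attempt and no reset: what is moved stays moved. The work goes in short steps, each a Python script; the robot and the scene stay as the last script left them, time stands still between calls to the robot, and variables do not carry over. Pictures are saved under pics/ and viewed, about 8 in all and at most 12, crops included, and the job is handed in when it is done.

```bash
ls; mkdir -p pics
python3 - <<'E'
from station import r, fingers, solver, optics, order, spotter, telemetry
import cv2, numpy as np
for c in ("scene","top"):
    im=optics.capture(c); cv2.imwrite(f"pics/{c}0.png",im[:,:,::-1])
    k=optics.calibration(c); print(c,np.round(k["mtx"],1).tolist(),np.round(k["extrinsics"],4).tolist())
    for n in "bin lid_hinge lid_handle bar bar_tail bar_nose rack rack_mouth hook_block latch_arm washers grommet scale_hook marker_paint shackle_pin".split():
        d=spotter.spot_point(c,n); print(n,[(np.round(x["xy"],1).tolist(),round(x["conf"],2)) for x in d[:2]])
print(telemetry.read_time_s(), telemetry.read_tcp_rot())
E
```

```text
pics
scene [[526.7, 0.0, 325.2], [0.0, 526.7, 237.5], [0.0, 0.0, 1.0]] [[-0.5312, 0.847, 0.02, 0.2963], [0.567, 0.373, -0.7344, -0.263], [-0.6295, -0.3788, -0.6784, 2.0455], [0.0, 0.0, 0.0, 1.0]]
bin [([322.5, 263.4], 0.78)]
lid_hinge [([316.6, 256.0], 0.56)]
lid_handle [([341.6, 215.4], 0.79)]
bar [([322.6, 233.9], 0.95)]
bar_tail [([374.3, 254.8], 0.92), ([319.1, 205.8], 0.19)]
bar_nose [([282.4, 222.4], 0.69)]
rack [([232.9, 229.8], 0.72)]
rack_mouth [([223.3, 240.8], 0.7)]
hook_block [([406.8, 317.1], 0.86), ([280.7, 294.6], 0.74)]
latch_arm [([494.4, 299.4], 0.96), ([222.9, 239.2], 0.66)]
washers [([276.4, 297.2], 0.73), ([317.8, 207.8], 0.71)]
grommet [([352.3, 223.0], 0.61)]
scale_hook [([277.9, 294.1], 0.81), ([222.9, 238.9], 0.71)]
marker_paint [([223.7, 188.9], 0.86)]
shackle_pin [([381.5, 238.2], 0.54)]
top [[489.7, 0.0, 318.3], [0.0, 489.7, 232.7], [0.0, 0.0, 1.0]] [[0.0295, -0.9995, 0.0082, -0.0387], [-0.9916, -0.0303, -0.1257, 0.6108], [0.1259, -0.0044, -0.992, 1.2711], [0.0, 0.0, 0.0, 1.0]]
bin [([306.0, 240.9], 0.64), ([322.7, 174.6], 0.53)]
lid_hinge [([299.4, 209.2], 0.8)]
lid_handle [([306.9, 283.2], 0.97)]
bar [([302.3, 236.4], 0.83)]
bar_tail [([245.8, 242.0], 0.71)]
bar_nose [([364.4, 230.8], 0.76)]
rack [([427.8, 228.3], 0.59)]
rack_mouth [([303.9, 238.3], 0.7), ([422.1, 201.1], 0.57)]
hook_block [([188.4, 221.7], 0.8), ([303.0, 237.3], 0.45)]
latch_arm [([115.8, 292.1], 0.91)]
washers [([361.1, 321.9], 0.71)]
grommet [([309.7, 316.3], 0.53)]
scale_hook [([322.1, 174.6], 0.63)]
marker_paint [([493.4, 286.1], 0.65), ([248.6, 239.2], 0.17)]
shackle_pin [([264.0, 310.7], 0.65), ([322.2, 175.5], 0.44)]
1.6 [[ 2.23977398e-01 -9.74594338e-01  2.60197471e-05]
 [-9.74594336e-01 -2.23977395e-01  7.94021430e-05]
 [-7.15570439e-05 -4.31429835e-05 -9.99999997e-01]]
```

View pics/top0.png

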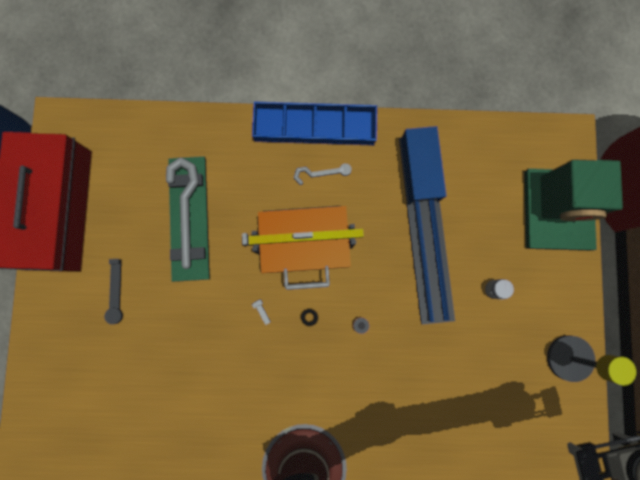

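View pics/scene0.png

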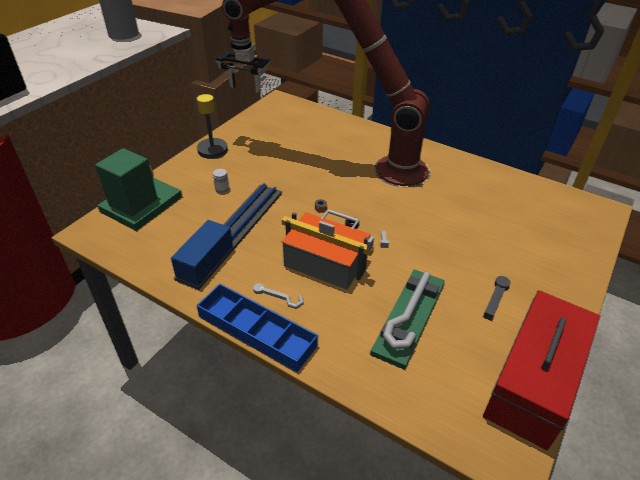

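```bash
cat > h.py <<'E'
import numpy as np, cv2
from scipy.optimize import minimize, least_squares
from station import r, fingers, solver, optics, order, spotter, telemetry
CAL={c:optics.calibration(c) for c in ("scene","top")}
def proj(c,P):
    E=CAL[c]["extrinsics"]; q=np.atleast_2d(P)@E[:3,:3].T+E[:3,3]; q=q@CAL[c]["mtx"].T
    return q[:,:2]/q[:,2:]
def onplane(c,uv,z):
    E=CAL[c]["extrinsics"]; R=E[:3,:3]; o=-R.T@E[:3,3]
    d=R.T@np.linalg.solve(CAL[c]["mtx"],[uv[0],uv[1],1]); return o+d*(z-o[2])/d[2]
def T(p,L):  # planar pose (x,y,yaw[,z]) applied to local pts
    c,s=np.cos(p[2]),np.sin(p[2]); L=np.atleast_2d(np.array(L,float)); z=p[3] if len(p)>3 else 0
    return np.c_[p[0]+c*L[:,0]-s*L[:,1],p[1]+s*L[:,0]+c*L[:,1],L[:,2]+z]
def box(x0,x1,y0,y1,z0,z1): return np.array([[x,y,z] for x in(x0,x1) for y in(y0,y1) for z in(z0,z1)])
def sil(c,p,boxes,S=4):
    m=np.zeros((480*S,640*S),np.uint8)
    for b in boxes:
        h=cv2.convexHull(((proj(c,T(p,b))+.5)*S).astype(np.float32)); cv2.fillConvexPoly(m,h.astype(int),255)
    return cv2.resize(m,(640,480),interpolation=cv2.INTER_AREA)/255.
def fit(p0,boxes,masks,step=(.01,.01,.03)):
    def f(p): 
        return sum(1-np.minimum(s,m).sum()/np.maximum(s,m).sum() for c,m in masks.items() for s in [sil(c,p,boxes)])
    p0=np.array(p0,float); sx=np.vstack([p0]+[p0+np.eye(3)[i]*step[i] for i in range(3)])
    o=minimize(f,p0,method="Nelder-Mead",options=dict(initial_simplex=sx,xatol=1e-4,fatol=1e-4)); return o.x,o.fun
RACK=[box(-.255,.265,-.045,.045,0,.012),box(.07,.265,-.042,.042,0,.094),box(-.25,.07,-.025,.025,0,.041)]
BAR=[box(-.15,.15,-.01,.01,0,.02),box(-.023,.023,-.005,.005,.02,.056),box(-.146,-.136,-.013,.013,.02,.056)]
E
python3 - <<'E'
from h import *
P={}
def tr(c,n):
    d=spotter.trace(c,n); 
    return d[0]["pixels"].astype(float),d[0]["conf"],d[0]["extent"]
optics.capture("scene");optics.capture("top")
rm={c:tr(c,"rack") for c in("top","scene")}; print([(k,v[1],v[2],v[0].sum()) for k,v in rm.items()])
m={c:v[0] for c,v in rm.items()}
a=onplane("top",(427.8,228.3),0.0); b=onplane("top",(422.1,201.1),.012); print("rack kp",a,b,onplane("scene",(223.3,240.8),.012))
p0=[a[0],a[1],0.06]
for mm in (m,{"top":m["top"]},{"scene":m["scene"]}): print("rack",fit(p0,RACK,mm))
# bar: yellow
for c in("top","scene"):
    im=optics.capture(c); hsv=cv2.cvtColor(im,cv2.COLOR_RGB2HSV)
    t=tr(c,"bar"); print("bar",c,t[1:],t[0].sum())
    P[c]=t[0]
t=onplane("top",(245.8,242),.108);n=onplane("top",(364.4,230.8),.108);t2=onplane("scene",(374.3,254.8),.108);n2=onplane("scene",(282.4,222.4),.108)
print("tail/nose",t,n,t2,n2)
d=n-t; p0=[*(t+n)[:2]/2,np.arctan2(d[1],d[0])]
B=[b+[0,0,.108] for b in BAR]
for mm in (P,{"top":P["top"]},{"scene":P["scene"]}): print("bar",fit(p0,B,mm))
# bin
for c,h,k in(("top",(299.4,209.2),(306.9,283.2)),("scene",(316.6,256),(341.6,215.4))): print("hinge/handle",onplane(c,h,.1),onplane(c,k,.103))
im=optics.capture("top"); hsv=cv2.cvtColor(im,cv2.COLOR_RGB2HSV)
k=cv2.inRange(hsv,(5,150,120),(14,255,255)); k[:,:240]=0;k[:,370:]=0;k[:195]=0;k[280:]=0
q=np.argwhere(k)[:,::-1].astype(np.float32); w=np.array([onplane("top",u,.103)[:2] for u in q],np.float32); 
print("lid",len(q),cv2.minAreaRect(w),cv2.boxPoints(cv2.minAreaRect(w)))
for nm,z in dict(washers=0.012,grommet=0,marker_paint=0,shackle_pin=0).items():
    d=spotter.spot_point("top",nm); print(nm,onplane("top",d[0]["xy"],z)[:2])
E
```

```text
[('top', 0.87, [428.7, 224.0, 53.4, 202.6], np.float64(7170.0)), ('scene', 0.68, [225.0, 236.4, 108.0, 106.5], np.float64(4126.0))]
rack kp [ 0.63808202 -0.32256707  0.        ] [ 0.71158538 -0.30396626  0.012     ] [ 0.69787702 -0.30364036  0.012     ]
rack (array([ 0.63458617, -0.31546356,  0.12692257]), np.float64(0.09446176783950999))
rack (array([ 0.63590019, -0.31636869,  0.12487908]), np.float64(0.026876160241061098))
rack (array([ 0.63574219, -0.31287185,  0.12666435]), np.float64(0.04654950317033324))
bar top (0.76, [302.9, 238.1, 121.1, 14.0]) 1059.0
bar scene (0.73, [328.9, 235.3, 96.1, 40.5]) 999.0
tail/nose [0.5736667  0.16201425 0.108     ] [ 0.6113135  -0.13676539  0.108     ] [0.57556417 0.17840592 0.108     ] [ 0.60592043 -0.12963015  0.108     ]
bar (array([ 0.59051008,  0.02114768, -1.47112347]), np.float64(0.2507559813328082))
bar (array([ 0.59107369,  0.01693118, -1.47472741]), np.float64(0.07882278160049183))
bar (array([ 0.58930401,  0.02111579, -1.47153122]), np.float64(0.1354188154918201))
hinge/handle [0.66311149 0.0300773  0.1       ] [0.47500082 0.00470117 0.103     ]
hinge/handle [0.66557311 0.03550723 0.1       ] [0.47007716 0.00431211 0.103     ]
lid 653 ((0.5891812443733215, 0.017203159630298615), (0.15047499537467957, 0.2241925448179245), 5.644191265106201) [[ 0.5032838   0.12135633]
 [ 0.5253332  -0.10174929]
 [ 0.6750787  -0.08695001]
 [ 0.65302926  0.1361556 ]]
washers [ 0.38009238 -0.14687565]
grommet [ 0.39317101 -0.00613737]
marker_paint [ 0.48491848 -0.50395164]
shackle_pin [0.39941991 0.11736031]
```

```bash
cat >> h.py <<'E'
RK=(.6355,-.3145,.1255); BN=(.5892,.0175,.0982); BR=(.5905,.0180,-1.473)
def rot(f): c,s=np.cos(f),np.sin(f); return np.array([[c,s,0],[s,-c,0],[0,0,-1.]])
def tcp(p,L): return T(p,L)[0]+[0,0,.167]   # tcp for tool-down grasp point at local L
def st(m=""): print(m,"t%.1f"%telemetry.read_time_s(),"tcp",np.round(telemetry.read_tcp_pos(),4),"F",np.round(telemetry.read_wrist_force(),1),"M",np.round(telemetry.read_torque(),2),"gap %.4f"%telemetry.read_finger_gap())
E
python3 - <<'E'
from h import *
print("lamp",onplane("top",(571,358),0), onplane("scene",(211,148),0), [onplane("top",(622,372),z)[:2] for z in(.15,.25)])
for k in (0,np.pi,-np.pi):
  for n,p,f in (("bar",tcp(BR,[0,0,.148]),BR[2]),("barup",tcp(BR,[0,0,.30]),BR[2]),("rackhi",tcp(RK,[-.1,0,.3]),RK[2]),("lay",tcp(RK,[-.1,0,.052]),RK[2]),("tail",tcp(RK,[-.241,0,.052]),RK[2]),("home",tcp(RK,[-.036,0,.052]),RK[2]),("lid0",tcp(BN,[-.119,0,.103]),BN[2]),("lid90",tcp(BN,[.075,0,.294]),BN[2]),("lid",tcp(BN,[.14,0,.283]),BN[2])):
    q=solver.ik(p,rot(f+k)); print(round(k,1),n,None if q is None else np.round(q,2))
print(solver.ik([.2,-.6,.58],rot(BR[2])))
E
```

```text
lamp [ 0.29910085 -0.7071721   0.        ] [ 0.29308025 -0.71127608  0.        ] [array([ 0.28664954, -0.74979765]), array([ 0.30012986, -0.68790684])]
0 bar [ 0.02  0.62 -0.14  1.7   0.11  0.82 -1.64]
0 barup [ 0.15  0.49 -0.35  1.5   0.17  1.18 -1.7 ]
0 rackhi [ 0.75  0.56 -0.42  1.39  0.23  1.24  0.44]
0 lay [ 0.69  0.81 -0.3   1.66  0.33  0.72  0.35]
0 tail [ 0.86  0.71 -0.28  1.96  0.37  0.53  0.44]
0 home [ 0.62  0.88 -0.31  1.49  0.32  0.82  0.32]
0 lid0 [ 0.21  0.57 -0.39  2.07  0.4   0.57 -0.36]
0 lid90 [ 0.22  0.65 -0.57  1.28  0.34  1.31 -0.24]
0 lid [ 0.17  0.78 -0.56  1.06  0.39  1.4  -0.22]
3.1 bar [ 0.4   0.75 -0.81  1.69  0.64  0.98  1.03]
3.1 barup [ 0.45  0.6  -0.9   1.49  0.48  1.28  1.16]
3.1 rackhi [ 0.3   0.55  0.37  1.4  -0.2   1.22 -2.33]
3.1 lay [ 0.29  0.83  0.38  1.67 -0.43  0.73 -2.13]
3.1 tail [ 0.46  0.71  0.33  1.97 -0.44  0.53 -1.91]
3.1 home [ 0.24  0.89  0.4   1.51 -0.43  0.83 -2.22]
3.1 lid0 [-0.28  0.57  0.32  2.08 -0.33  0.54 -2.76]
3.1 lid90 [-0.58  0.82  1.13  1.31 -0.73  1.45 -2.54]
3.1 lid [-0.49  0.93  1.13  1.09 -0.81  1.55 -2.6 ]
-3.1 bar [ 0.4   0.75 -0.81  1.69  0.64  0.98  1.03]
-3.1 barup [ 0.45  0.6  -0.9   1.49  0.48  1.28  1.16]
-3.1 rackhi [ 0.3   0.55  0.37  1.4  -0.2   1.22 -2.33]
-3.1 lay [ 0.29  0.83  0.38  1.67 -0.43  0.73 -2.13]
-3.1 tail [ 0.46  0.71  0.33  1.97 -0.44  0.53 -1.91]
-3.1 home [ 0.24  0.89  0.4   1.51 -0.43  0.83 -2.22]
-3.1 lid0 [-0.28  0.57  0.32  2.08 -0.33  0.54 -2.76]
-3.1 lid90 [-0.58  0.82  1.13  1.31 -0.73  1.45 -2.54]
-3.1 lid [-0.49  0.93  1.13  1.09 -0.81  1.55 -2.6 ]
[ 1.19919308  0.4939123   0.02844548  1.15152456 -0.01352133  1.49633146
 -0.24775359]
```

Run:
```python
from h import *
R=rot(BR[2])
r.move_straight([.2,-.58,.53],velocity=.3)
r.reach(tcp(BR,[0,0,.26]),R); st("above")
print("hit",r.move_straight(tcp(BR,[0,0,.151]),velocity=.1,guard=8)); st("down")
fingers.move_gripper(.03); st("closed")
im=optics.capture("scene"); cv2.imwrite("pics/g1.png",cv2.resize(im[140:320,200:440],None,fx=3,fy=3,interpolation=cv2.INTER_CUBIC)[:,:,::-1])
```

```text
above t5.5 tcp [0.5906 0.0167 0.427 ] F [-1.   0.5 -0.1] M [ 0.   -0.02 -0.01] gap 0.0932
hit False
down t6.7 tcp [0.5908 0.0181 0.3187] F [-0.2 -0.8  0.2] M [ 0.04 -0.01 -0.05] gap 0.0929
closed t7.5 tcp [0.5905 0.0182 0.318 ] F [ 0.1  0.2 -0.2] M [ 0.15  0.04 -0.04] gap 0.0459
```

View pics/g1.png

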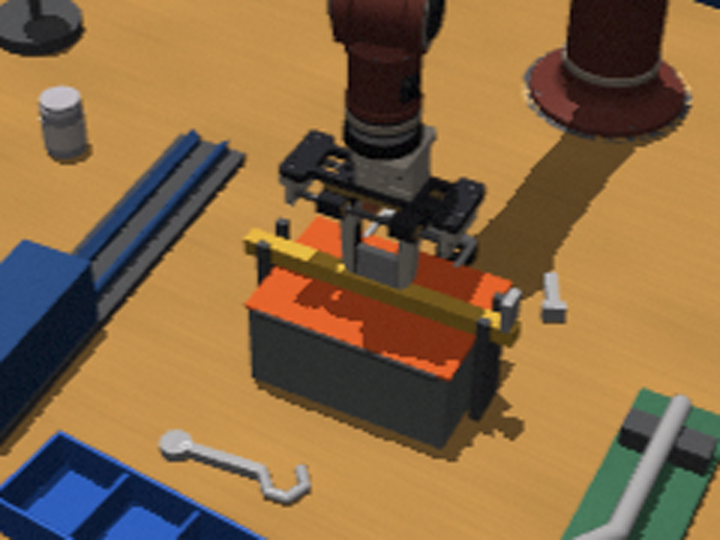

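The crop shows both fingers at the ends of the centre tab (about 380,265), and the 45.9 mm gap confirms it is gripped. Next I lift it.

Run:
```python
from h import *
R=rot(BR[2]); p=tcp(BR,[0,0,.151])
r.move_straight(p+[0,0,.05],velocity=.08); st("lift1")
r.move_straight(p+[0,0,.15],velocity=.15); st("lift2")
a=p+[0,0,.15]; b=tcp(RK,[-.1,0,.22])
for i in range(1,4):
    s=i/3; r.move_straight(a+(b-a)*s,rot(BR[2]+(RK[2]-BR[2])*s),velocity=.14); st("sw")
r.dwell(.3)
st("over"); print(telemetry.read_tcp_rot().round(4) if hasattr(telemetry.read_tcp_rot(),'round') else telemetry.read_tcp_rot())
im=optics.capture("top"); cv2.imwrite("pics/c1.png",im[:,:,::-1]); m={}
m["top"]=spotter.trace("top","bar"); im=optics.capture("scene"); cv2.imwrite("pics/c1s.png",im[:,:,::-1]); m["scene"]=spotter.trace("scene","bar")
for c in m: print(c,[(d["conf"],d["extent"]) for d in m[c][:2]])
z=telemetry.read_tcp_pos()[2]-.210; print("z under",z)
for c in m:
  for n in("bar_tail","bar_nose"):
    d=spotter.spot_point(c,n); print(c,n,[(round(x["conf"],2),T((0,0,-RK[2]),onplane(c,x["xy"],z)-np.array([RK[0],RK[1],0])).round(4)) for x in d[:1]])
```

```text
lift1 t8.3 tcp [0.5902 0.0179 0.3675] F [-0.7  0.2 -4.4] M [-0.03 -0.02  0.01] gap 0.0462
lift2 t9.1 tcp [0.5901 0.0178 0.4667] F [ 0.8 -0.7 -3.5] M [-0.08  0.03  0.03] gap 0.0460
sw t10.1 tcp [ 0.5725 -0.0961  0.4407] F [-0.2 -0.1 -3.2] M [-0.   -0.06  0.01] gap 0.0459
sw t11.1 tcp [ 0.5548 -0.2106  0.4144] F [ 0.6 -0.3 -2.7] M [ 0.01 -0.11 -0.03] gap 0.0457
sw t12.1 tcp [ 0.5368 -0.3256  0.3875] F [ 0.1  0.4 -3.9] M [ 0.   -0.17 -0.01] gap 0.0458
over t12.4 tcp [ 0.5365 -0.3264  0.3873] F [-0.1 -0.4 -4.2] M [-0.04 -0.13 -0.03] gap 0.0459
[[ 9.92e-01  1.26e-01  2.00e-04]
 [ 1.26e-01 -9.92e-01 -2.00e-04]
 [ 2.00e-04  2.00e-04 -1.00e+00]]
top [(0.65, [451.2, 261.2, 31.6, 128.7]), (0.62, [424.6, 225.4, 50.9, 201.1])]
scene [(0.69, [241.0, 166.1, 57.4, 63.1])]
z under 0.17704484853614835
top bar_tail [(0.76, array([[-0.2529, -0.0044,  0.177 ]]))]
top bar_nose [(0.81, array([[ 0.0575, -0.0057,  0.177 ]]))]
scene bar_tail [(0.64, array([[-0.2373,  0.0065,  0.177 ]]))]
scene bar_nose [(0.74, array([[-0.1017, -0.0081,  0.177 ]]))]
```

Run:
```python
import cv2,numpy as np
a=cv2.imread("pics/c1.png")[160:360,380:520]; b=cv2.imread("pics/c1s.png")[110:310,150:340]
cv2.imwrite("pics/c1v.png",cv2.resize(np.hstack([a,b]),None,fx=2.4,fy=2.4,interpolation=cv2.INTER_CUBIC))
```

```text
(no output)
```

View pics/c1v.png

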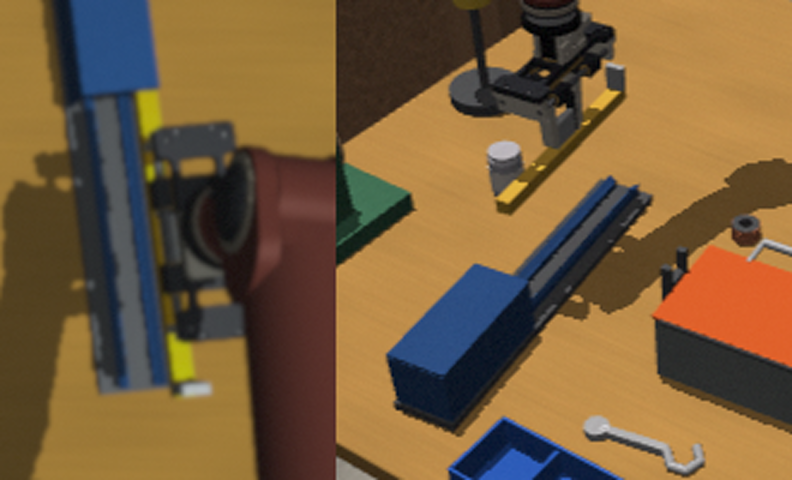

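The views show the bar level and parallel to the channel, with its end tab towards the robot. The lateral error is within the lip capture, so I lower it gently.

Run:
```python
from h import *
p=tcp(RK,[-.1,0,0]); 
p[2]=.262; r.move_straight(p,velocity=.15); r.dwell(.2); st("pre")
p[2]=.219; print("hit",r.move_straight(p,velocity=.03,guard=5)); st("low")
```

```text
pre t14.0 tcp [ 0.5366 -0.3271  0.2631] F [-0.6  0.9 -3.4] M [-0.05 -0.13 -0.01] gap 0.0459
hit True
low t15.2 tcp [ 0.5363 -0.327   0.222 ] F [-0.2  0.3  5.1] M [-0.11 -0.05  0.02] gap 0.0455
```

Run:
```python
from h import *
fingers.move_gripper(.09); st("open")
p=tcp(RK,[-.1,0,0]); p[2]=.33; r.move_straight(p,velocity=.2)
p=tcp(RK,[-.15,0.12,0]); p[2]=.42; r.move_straight(p,velocity=.3)
m={}
for c in("top","scene"):
    im=optics.capture(c); cv2.imwrite(f"pics/d_{c}.png",im[:,:,::-1]); m[c]=spotter.trace(c,"bar")[0]
    for n in("bar_tail","bar_nose"):
        d=spotter.spot_point(c,n); print(c,n,[(round(x["conf"],2),T((0,0,-RK[2]),onplane(c,x["xy"],.012)-np.array([RK[0],RK[1],0])).round(4)) for x in d[:1]])
B=[b+[0,0,.012] for b in BAR]; p0=np.array([*T(RK,[-.1,0,0])[0][:2],RK[2]])
for c in m: 
    f,e=fit(p0,B,{c:m[c]["pixels"].astype(float)}); print(c,m[c]["conf"],f,e,T((0,0,-RK[2]),[f[0]-RK[0],f[1]-RK[1],0]).round(4))
a=cv2.imread("pics/d_top.png")[160:360,380:520]; b=cv2.imread("pics/d_scene.png")[110:310,150:340]
cv2.imwrite("pics/dv.png",cv2.resize(np.hstack([a,b]),None,fx=2.4,fy=2.4,interpolation=cv2.INTER_CUBIC)); st()
```

```text
open t16.1 tcp [ 0.535  -0.327   0.2198] F [0.5 0.2 0.3] M [-0.06 -0.09  0.01] gap 0.0898
top bar_tail []
top bar_nose [(0.6, array([[ 0.0559, -0.0037,  0.012 ]]))]
scene bar_tail [(0.56, array([[-0.237 ,  0.0092,  0.012 ]]))]
scene bar_nose [(0.85, array([[0.0555, 0.0037, 0.012 ]]))]
top 0.64 [ 0.55322807 -0.32581825  0.12165138] 0.6638699173088501 [[-0.083  -0.0009  0.    ]]
scene 0.59 [ 0.53265339 -0.32646929  0.13182522] 0.2049361098489466 [[-0.1035  0.001   0.    ]]
 t17.9 tcp [ 0.4718 -0.2148  0.4193] F [0.5 0.3 0.3] M [-0.03 -0.12  0.01] gap 0.0897
```

View pics/dv.png

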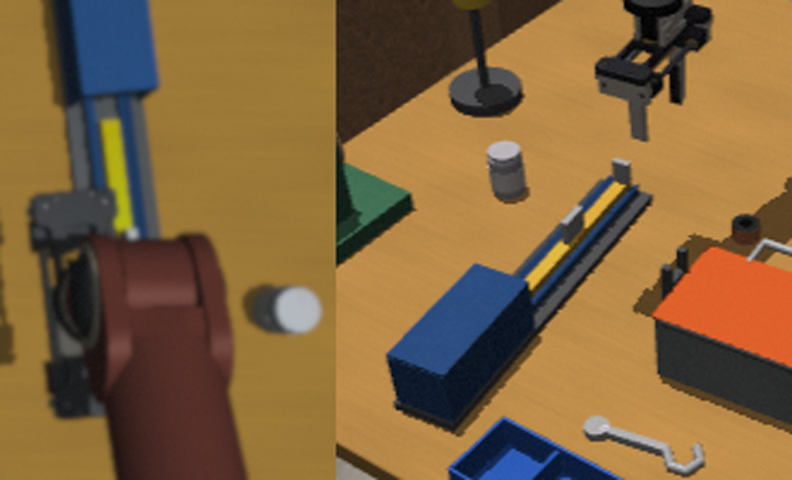

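The picture shows the bar lying in the channel, end tab towards the robot and released. I take the end tab and slide it home.

Run:
```python
from h import *
R=rot(RK[2]); P=lambda x,z=.056: tcp(RK,[x,0,z])
r.reach(P(-.242,.15),R)
print("hit",r.move_straight(P(-.242),velocity=.15,guard=8)); st("tail")
fingers.move_gripper(.004); r.dwell(.1); st("grip")
q=lambda: T((0,0,-RK[2]),np.array(telemetry.read_tcp_pos())-[RK[0],RK[1],0])[0].round(4)
print(q())
print("hit",r.move_straight(P(-.060),velocity=.08,guard=12)); st("slid"); print(q())
```

```text
hit False
tail t19.4 tcp [ 0.3964 -0.3444  0.224 ] F [0.7 0.5 0.2] M [-0.09 -0.13  0.  ] gap 0.0901
grip t20.7 tcp [ 0.3956 -0.3448  0.223 ] F [ 0.6 -1.  -1.1] M [ 0.01 -0.27 -0.09] gap 0.0098
[-0.2418 -0.      0.223 ]
hit False
slid t23.1 tcp [ 0.5759 -0.3221  0.2231] F [-3.8 -0.1  4.6] M [-0.12  0.77  0.02] gap 0.0098
[-6.000e-02 -1.000e-04  2.231e-01]
```

Run:
```python
from h import *
P=lambda x,z=.056: tcp(RK,[x,0,z])
q=lambda: T((0,0,-RK[2]),np.array(telemetry.read_tcp_pos())-[RK[0],RK[1],0])[0].round(4)
print("hit",r.move_straight(P(-.026),velocity=.03,guard=15)); st("end"); print(q())
r.dwell(.3); st(); print(q())
```

```text
hit True
end t24.0 tcp [ 0.6021 -0.319   0.223 ] F [-2.1  0.8  4.2] M [ 0.1  -0.35 -0.  ] gap 0.0099
[-0.0337 -0.0003  0.223 ]
 t24.3 tcp [ 0.602  -0.3191  0.2231] F [1.6 0.6 2. ] M [ 0.26 -1.28 -0.  ] gap 0.0097
[-0.0338 -0.0003  0.2231]
```

Run:
```python
from h import *
P=lambda x,z=.056: tcp(RK,[x,0,z])
q=lambda: T((0,0,-RK[2]),np.array(telemetry.read_tcp_pos())-[RK[0],RK[1],0])[0].round(4)
for x in(-.0325,-.031,-.0295):
    h=r.move_straight(P(x),velocity=.02,guard=20); r.dwell(.15); st(str(h)); print(q())
    F=np.array(telemetry.read_wrist_force())
    if F[0]<-12: break
```

```text
False t24.8 tcp [ 0.6031 -0.3188  0.223 ] F [-1.  -0.7  3.3] M [ 0.05 -0.65 -0.01] gap 0.0098
[-3.27e-02 -2.00e-04  2.23e-01]
False t25.2 tcp [ 0.6037 -0.3188  0.223 ] F [-3.7 -0.6  6.1] M [ 0.09 -0.1   0.01] gap 0.0100
[-0.032  -0.0003  0.223 ]
False t25.6 tcp [ 0.6044 -0.3188  0.2229] F [-6.3  0.1  7.4] M [0.06 0.48 0.04] gap 0.0103
[-0.0314 -0.0003  0.2229]
```

Run:
```python
from h import *
P=lambda x,z=.056: tcp(RK,[x,0,z])
q=lambda: T((0,0,-RK[2]),np.array(telemetry.read_tcp_pos())-[RK[0],RK[1],0])[0].round(4)
fingers.move_gripper(.06); st("rel")
r.move_straight(P(-.032,.11),velocity=.2); r.move_straight(P(-.10,.11),velocity=.25)
c="scene"; im=optics.capture(c); cv2.imwrite("pics/e.png",cv2.resize(im[110:310,130:370],None,fx=3,fy=3,interpolation=cv2.INTER_CUBIC)[:,:,::-1])
fingers.move_gripper(0.0); r.dwell(.1); st()
r.move_straight(P(-.10,.055),velocity=.2)
print("hit",r.move_straight(P(-.040,.055),velocity=.04,guard=8)); st(); print(q())
for i in range(5):
    x=q()[0]+.0015; h=r.move_straight(P(x,.055),velocity=.02,guard=20); r.dwell(.15); st(str(h)); print(q())
    if telemetry.read_wrist_force()[0]<-14: break
```

```text
rel t26.5 tcp [ 0.6062 -0.3182  0.223 ] F [ 0.2 -0.1 -0.9] M [-0.06 -0.04 -0.05] gap 0.0599
 t28.6 tcp [ 0.5363 -0.327   0.277 ] F [ 0.6 -0.4 -0.2] M [-0.04 -0.16  0.01] gap 0.0005
hit True
 t30.1 tcp [ 0.5826 -0.3209  0.2212] F [-0.1  0.3  1. ] M [-0.06 -0.13  0.04] gap 0.0003
[-5.330e-02  2.000e-04  2.212e-01]
False t30.5 tcp [ 0.5833 -0.3212  0.2214] F [-3.  -0.7 -0.5] M [-0.08  0.52  0.04] gap 0.0004
[-5.260e-02 -1.000e-04  2.214e-01]
False t30.9 tcp [ 0.5836 -0.3212  0.2213] F [-5.2  0.2 -0.3] M [-0.1   0.95  0.  ] gap 0.0002
[-5.230e-02 -2.000e-04  2.213e-01]
False t31.3 tcp [ 0.5837 -0.3212  0.2214] F [-6.8 -0.1  0.3] M [-0.05  0.99  0.05] gap 0.0003
[-5.220e-02 -2.000e-04  2.214e-01]
False t31.7 tcp [ 0.5838 -0.3212  0.2213] F [-4.6  0.   0.5] M [-0.03  1.07 -0.01] gap 0.0006
[-5.220e-02 -2.000e-04  2.213e-01]
False t32.1 tcp [ 0.5838 -0.3212  0.2213] F [-5.4 -1.4  0.4] M [-0.12  1.02  0.01] gap 0.0002
[-5.220e-02 -2.000e-04  2.213e-01]
```

View pics/e.png

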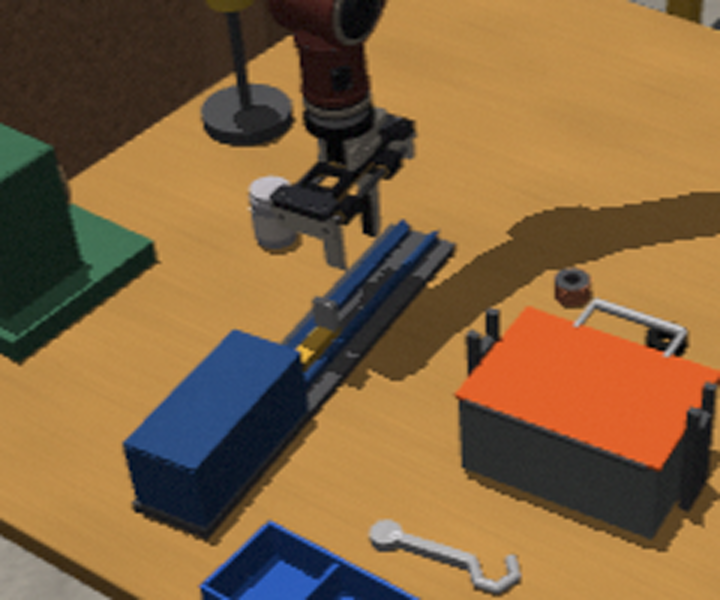

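Run:
```python
from h import *
P=lambda x,z=.055: tcp(RK,[x,0,z])
q=lambda: T((0,0,-RK[2]),np.array(telemetry.read_tcp_pos())-[RK[0],RK[1],0])[0].round(4)
print(r.move_straight(P(-.0475),velocity=.02,guard=25)); r.dwell(.2); st(); print(q())
r.move_straight(P(-.08),velocity=.1)
r.move_straight(P(-.08,.30),velocity=.3); fingers.move_gripper(.028)
# lid grasp approach
R=rot(BN[2]); r.reach(tcp(BN,[-.119,0,.22]),R); st()
im=optics.capture("top"); cv2.imwrite("pics/ft.png",im[:,:,::-1]);im2=optics.capture("scene")
cv2.imwrite("pics/f.png",cv2.resize(np.hstack([im[120:350,230:470],im2[110:340,130:390]]),None,fx=1.6,fy=1.6,interpolation=cv2.INTER_CUBIC)[:,:,::-1])
for c in("top","scene"):
  for n,z in(("lid_handle",.103),("lid_hinge",.1)):
    d=spotter.spot_point(c,n); print(c,n,[(round(x["conf"],2),T((0,0,-BN[2]),onplane(c,x["xy"],z)-np.array([BN[0],BN[1],0])).round(4)) for x in d[:1]])
```

```text
False
 t32.6 tcp [ 0.585  -0.3211  0.2213] F [-11.4   0.    4.7] M [-0.02  2.22  0.01] gap 0.0001
[-0.0509 -0.0003  0.2213]
 t36.0 tcp [0.4716 0.0047 0.3872] F [-0.3  0.5 -0.1] M [-0.07 -0.11 -0.03] gap 0.0279
top lid_handle []
top lid_hinge [(0.97, array([[0.0778, 0.003 , 0.1   ]]))]
scene lid_handle [(0.9, array([[-0.1089,  0.0061,  0.103 ]]))]
scene lid_hinge [(0.59, array([[0.0716, 0.0023, 0.1   ]]))]
```

View pics/f.png

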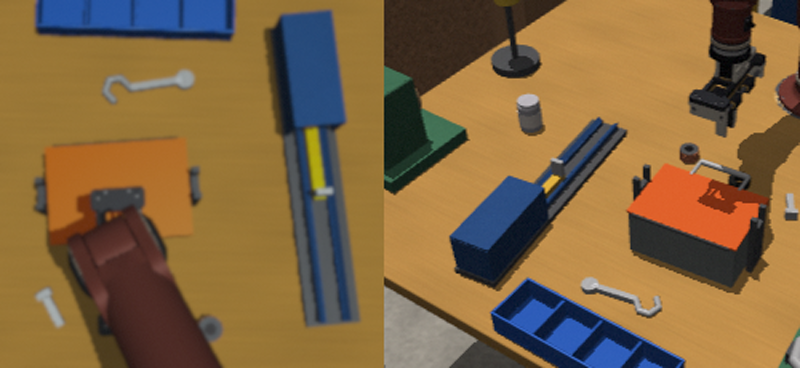

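Run:
```python
from h import *
im=cv2.imread("pics/ft.png")
for n in("bar_tail","rack_mouth","rack"):
    d=spotter.spot_point("top",n); print(n,[(round(x["conf"],2),T((0,0,-RK[2]),onplane("top",x["xy"],0 if n=="rack" else .012)-np.array([RK[0],RK[1],0])).round(4)) for x in d[:1]])
t=spotter.trace("top","rack")[0]["pixels"].astype(float); print(fit(RK,RACK,{"top":t}))
hsv=cv2.cvtColor(im,cv2.COLOR_BGR2HSV); k=cv2.inRange(hsv,(22,140,80),(35,255,255)); k[:,:400]=0;k[:,470:]=0
v=np.argwhere(k)[:,::-1]; L=np.array([T((0,0,-RK[2]),onplane("top",u,.032)-np.array([RK[0],RK[1],0]))[0] for u in v]); print(len(v),L.min(0).round(4),L.max(0).round(4))
print("hit",r.move_straight(tcp(BN,[-.119,0,.103]),velocity=.08,guard=6)); st("at handle")
```

```text
bar_tail [(0.64, array([[0.0005, 0.0009, 0.012 ]]))]
rack_mouth [(0.74, array([[0.0756, 0.0091, 0.012 ]]))]
rack [(0.8, array([[ 0.0024, -0.0029,  0.    ]]))]
(array([ 0.63420524, -0.31659407,  0.12829432]), np.float64(0.09142451932280549))
318 [-0.0451 -0.0106  0.032 ] [0.0767 0.0117 0.032 ]
hit False
at handle t38.2 tcp [0.4709 0.0059 0.2704] F [-0.1 -0.3 -0.4] M [-0.06 -0.06 -0.02] gap 0.0280
```

Visible yellow ends at rack x = -45.1 mm, which matches the home position of -45 mm. Now I grip the handle.

Run:
```python
from h import *
fingers.move_gripper(.004); r.dwell(.3); st("closed")
p=np.array(tcp(BN,[-.119,0,.103])); ex=np.array([np.cos(BN[2]),np.sin(BN[2]),0])
off=0
for i in range(3):
    F=np.mean([np.dot(telemetry.read_wrist_force(),ex) for _ in range(3)]); print("Fx",F)
    if abs(F)<2.5: break
    off+=np.sign(F)*.001; r.move_straight(p+off*ex,velocity=.02); r.dwell(.15); st(f"off {off}")
c="scene"; im=optics.capture(c); cv2.imwrite("pics/g.png",cv2.resize(im[130:300,230:430],None,fx=3,fy=3,interpolation=cv2.INTER_CUBIC)[:,:,::-1])
```

```text
closed t38.9 tcp [0.4699 0.0058 0.27  ] F [-5.3 -0.2  5.3] M [-0.12  0.95 -0.01] gap 0.0114
Fx -5.312672564287938
off -0.001 t39.3 tcp [0.4696 0.0056 0.27  ] F [-4.3 -0.4  5.1] M [-0.23  0.77 -0.02] gap 0.0111
Fx -4.342561809339815
off -0.002 t39.7 tcp [0.4692 0.0056 0.27  ] F [ 0.1 -0.6  1.8] M [-0.29  0.16  0.04] gap 0.0110
Fx 0.033863673276906814
```

View pics/g.png

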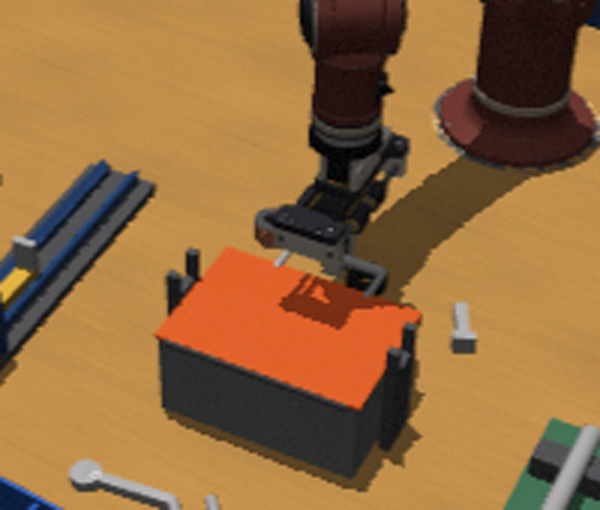

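```bash
cat >> h.py <<'E'
def arc(a,hx=.073,rad=.194): 
    a=a+.0155; return tcp(BN,[hx-rad*np.cos(a),0,.1+rad*np.sin(a)])
E
python3 - <<'E'
from h import *
for a in(.08,.16,.24):
    r.move_straight(arc(a),velocity=.06); st(str(a))
    if np.linalg.norm(telemetry.read_wrist_force())>25: break
im=optics.capture("scene"); cv2.imwrite("pics/h.png",cv2.resize(im[130:300,230:430],None,fx=3,fy=3,interpolation=cv2.INTER_CUBIC)[:,:,::-1])
E
```

```text
0.08 t40.1 tcp [0.47   0.0056 0.2859] F [ 2.  -1.4 -2.8] M [-0.23 -0.27  0.01] gap 0.0112
0.16 t40.6 tcp [0.472  0.0059 0.3013] F [ 2.  -1.5 -2.8] M [-0.31 -0.51  0.  ] gap 0.0113
0.24 t41.0 tcp [0.4752 0.0062 0.3163] F [ 3.1 -1.5 -3.6] M [-0.33 -0.64 -0.03] gap 0.0108
```

View pics/h.png

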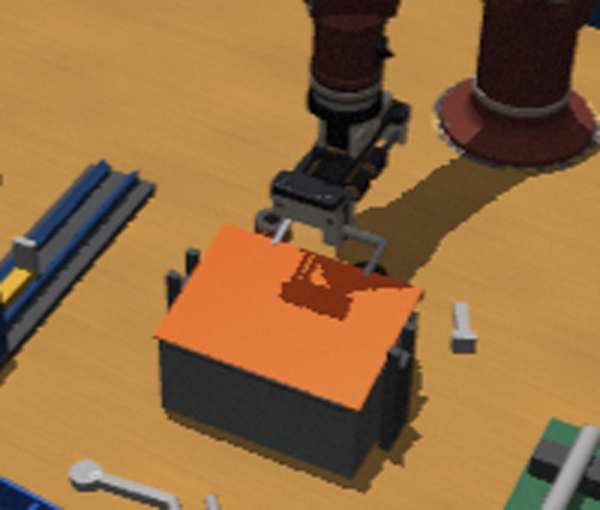

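The lid is rising with the handle and forces are small, so I continue along the arc.

Run:
```python
from h import *
for a in np.arange(.36,1.87,.125):
    r.move_straight(arc(a),velocity=.09); st("%.2f"%a)
    if np.linalg.norm(telemetry.read_wrist_force())>28 or telemetry.read_finger_gap()<.009: print("STOP");break
im=optics.capture("scene"); cv2.imwrite("pics/i.png",cv2.resize(im[60:300,210:450],None,fx=2.5,fy=2.5,interpolation=cv2.INTER_CUBIC)[:,:,::-1])
```

```text
0.36 t41.4 tcp [0.4819 0.0069 0.3379] F [ 2.6 -2.2 -3.6] M [-0.45 -0.57 -0.02] gap 0.0112
0.48 t41.8 tcp [0.4916 0.0079 0.3595] F [ 0.3 -2.  -3. ] M [-0.44  0.06  0.01] gap 0.0116
0.61 t42.3 tcp [0.504  0.0092 0.38  ] F [-5.2 -1.9  0.1] M [-0.49  0.99 -0.02] gap 0.0109
0.73 t42.7 tcp [0.5188 0.0109 0.3991] F [-8.4 -3.   3.7] M [-0.65  1.88  0.02] gap 0.0109
0.86 t43.1 tcp [0.5361 0.0127 0.4169] F [-11.4  -3.5  11.1] M [-0.88  2.51 -0.01] gap 0.0112
0.98 t43.5 tcp [0.5563 0.0147 0.4323] F [-10.6  -4.2  12. ] M [-0.9   2.38  0.08] gap 0.0112
1.11 t43.9 tcp [0.5786 0.0168 0.4449] F [-5.7 -3.6 11.6] M [-0.77  1.48  0.02] gap 0.0112
1.23 t44.3 tcp [0.6017 0.019  0.4537] F [-3.6 -2.8  8.8] M [-0.62  0.77 -0.04] gap 0.0110
1.36 t44.8 tcp [0.6252 0.0212 0.4591] F [-2.1 -2.5  5.7] M [-0.51  0.47  0.03] gap 0.0109
1.48 t45.2 tcp [0.6487 0.0235 0.4614] F [-0.8 -2.   4.9] M [-0.48  0.21  0.06] gap 0.0112
1.61 t45.6 tcp [0.6725 0.0258 0.4609] F [-0.6 -1.5  4.4] M [-0.37  0.07  0.01] gap 0.0110
1.73 t46.0 tcp [0.6962 0.0283 0.4575] F [0.3 0.3 2. ] M [-0.15 -0.04 -0.01] gap 0.0110
1.86 t46.4 tcp [0.7194 0.0305 0.4516] F [-0.3  0.3 -0.2] M [-0.13 -0.04  0.01] gap 0.0108
```

View pics/i.png

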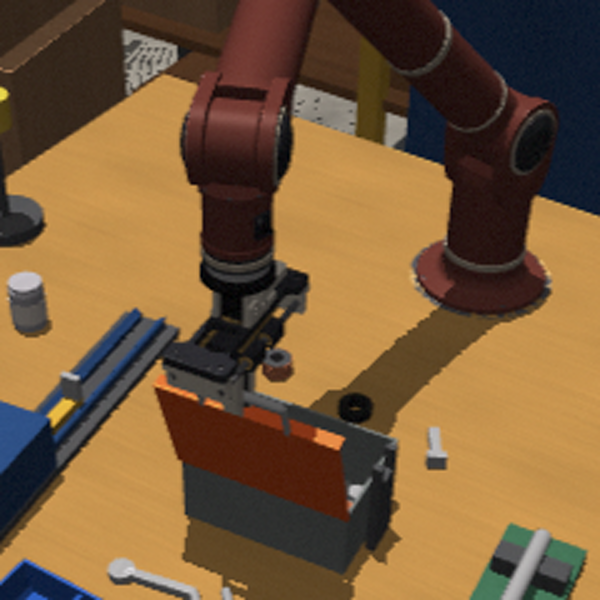

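The lid stands past vertical, with the handle rod in the grip. I release it, withdraw straight up, and check.

Run:
```python
from h import *
fingers.move_gripper(.09); r.dwell(.3); st("rel")
p=np.array(telemetry.read_tcp_pos()); r.move_straight(p+[0,0,.09],velocity=.15); st("up")
r.move_straight([.5,-.15,.56],velocity=.3); r.reach([.1,-.5,.5],rot(-1.4)); r.dwell(1.0); st("away")
ims=[optics.capture("top"),optics.capture("scene")]
cv2.imwrite("pics/j.png",np.hstack([cv2.resize(ims[0],(400,300),interpolation=cv2.INTER_AREA),cv2.resize(ims[1],(400,300),interpolation=cv2.INTER_AREA)])[:,:,::-1])
for c in("top","scene"):
    d=spotter.spot_point(c,"lid_handle"); print(c,[(round(x["conf"],2),x["xy"]) for x in d[:2]], "pred1.95",proj(c,T(BN,[.073-.194*np.cos(1.95),0,.1+.194*np.sin(1.95)])).round(1))
for nm,o in dict(washers=(.380,-.147),grommet=(.393,-.006),marker_paint=(.485,-.504),shackle_pin=(.399,.117)).items():
    d=spotter.spot_point("top",nm); print(nm,o,d and onplane("top",d[0]["xy"],0.012 if nm=="washers" else 0)[:2].round(3))
hsv=cv2.cvtColor(ims[0],cv2.COLOR_RGB2HSV); k=cv2.inRange(hsv,(22,140,80),(35,255,255)); k[:,:400]=0;k[:,470:]=0
L=np.array([T((0,0,-RK[2]),onplane("top",u,.032)-np.array([RK[0],RK[1],0]))[0] for u in np.argwhere(k)[:,::-1]]); print("bar tail x",L.min(0).round(4))
```

```text
rel t48.1 tcp [0.7198 0.0304 0.4521] F [0.8 0.1 0.4] M [ 0.02 -0.06  0.05] gap 0.0899
up t48.8 tcp [0.7198 0.0304 0.5411] F [ 0.4 -0.3 -0.2] M [-0.05 -0.07 -0.01] gap 0.0898
away t52.9 tcp [ 0.1 -0.5  0.5] F [0.8 0.1 0.5] M [ 0.05 -0.01  0.04] gap 0.0900
top [(0.69, [296.4, 163.2]), (0.57, [307.0, 314.8])] pred1.95 [[297.3 163.9]]
scene [(0.73, [302.0, 224.2])] pred1.95 [[302.  221.8]]
washers (0.38, -0.147) [ 0.378 -0.142]
grommet (0.393, -0.006) [ 0.393 -0.004]
marker_paint (0.485, -0.504) [ 0.48  -0.499]
shackle_pin (0.399, 0.117) [0.393 0.13 ]
bar tail x [-0.0449 -0.0106  0.032 ]
```

View pics/j.png

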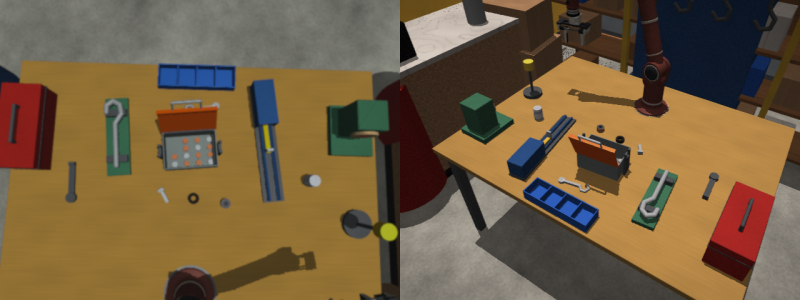

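The lid is at its stop, the bar is home, the other things are where they were, and the arm is clear. I hand the job in.

```bash
python3 -c "
from station import order,telemetry
print(telemetry.read_time_s()); print(order.finish_job())"
```

```text
53.2667
the job is handed in; nothing more can be done
None
```

The job is done and handed in at 53.3 s of the 72 s allowed; no verdict was reported.

- **Bar:** I lifted it level out of the brackets by its centre tab and laid it in the rack channel, where it touched down at about 5 N. I let go, took it again by the end tab and slid it under the hood to the stop. A further push of about 11 N moved the tool only about 1.3 mm. The camera puts the tail at rack x = -44.9 mm, against -45 mm for home.
- **Lid:** I swung it by its handle to about 1.86 rad and released it. It fell open on its own. The handle shows within about 3 px of where it would be at the 1.95 rad stop, in both views.
- **Forces:** The highest wrist force I read was about 17 N.
- **Bystanders:** The last images show nothing visibly moved. The washers, grommet and paint can re-measured within about 7 mm of where they started. The shackle pin differed by about 14 mm, which I put down to detector error because nothing went near it.
- **Checks that disagreed:**
  - While I gripped the end tab at the stop, the tool read about 4.6 mm past the nominal home position, so I relied on the push and the camera instead.
  - One tail detection was off by about 45 mm, against both the measured yellow edge and the contact, so I ignored it.

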